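# Make up the suction port on the lathe's extraction box

## Robot

A 6-joint arm with a two-finger parallel gripper is mounted at the origin on the work surface. World frame = base frame: x ahead of the robot, y to its left, z up, the work surface at z = 0. Lengths are in m, angles in rad, forces in N, time in s.
With the tool pointing down it reaches from about 0.35 to 1 m from the base axis. Payload 7.1 kg.
Tool frame: the origin (TCP) lies midway between the tips of the shut fingers; the grasp point (between the pads) lies 19 mm behind it; z points along the fingers, x is the direction in which the jaws open and shut, and the axes are right-handed (so a half turn about z gives the same grasp; the last joint's range is limited). The gripper opens to 85 mm and grips with 20 to 120 N. Pads are 22 mm wide; open, the fingers measure 114 mm over their backs; the gripper's body (76 mm by 85 mm) begins 54 mm behind the grasp point. The pads swing forward as they close: fully open they stand 13 mm farther back than shut.
Start: joints at [1.188, 0.423, 1.63, -0, 1.089, -0.019], TCP at [0.222, 0.584, 0.231] pointing down, gripper open.
Joint ranges: [-3, 3], [-0.9, 2.11], [0.09, 2.58], [-1.31, 4.45], [0.11, 2.69], [-2.54, 2.54]. Speed limits (rad/s): [2.39, 2.39, 3.01, 3.14, 3.14, 3.14].

## Interface

Orientations are given as a 3x3 rotation matrix whose columns are the frame's x, y, z axes.
In Python, from plant import move_to, line_to, movej, set_gripper, sleep, ik, capture, camera_info, MotionError, job_done, current_clock, current_q, current_joint_velocities, current_effort, current_position, current_ee_rot, current_force, current_moment, current_opening gives the robot as it stands. The module is installed in compiled form; this text tells all that it offers. Calls block until the motion is done:
- move_to(position, orientation): joint-space move of the TCP to a pose.
- line_to(position, frame=None, velocity=0.15): straight line of the TCP; frame=None keeps the orientation; velocity is the mean speed in m/s.
- movej(angles): joint-space move.
- set_gripper(opening): opening from 0.0 (shut) to 1.0 (fully open); the grip force is fixed at half the most; returns when the fingers have stopped.
- sleep(seconds).
- ik(position, orientation): joint angles nearest the present ones, or None.
- capture(name): name is "scene" or "side" or "wrist"; returns the picture (480x640x3 uint8, red, green, blue); there is no depth.
- camera_info(name): a dict with "fx", "fy", "cx", "cy" (pixels), "eye" and "rotation" of the camera in the world. Camera axes: x right, y up, looking along -z (the intrinsics and any distortion apply to the point x, -y, -z); pixel columns grow to the right and rows downward; lengths in m; the calibration is good to about 2 mm. A picture is of the moment at which its call begins: read the wrist's pose just before it. camera_info takes no time and is no camera call; for the wrist camera it gives the pose at the moment of the call.
A pose or a line that the arm cannot do raises MotionError and nothing moves.
- job_done(): hands the job in, once; it reports no verdict.
Readings, each from a call of its own:
- current_clock(): time.
- current_q(): joint angles.
- current_joint_velocities(): joint speeds.
- current_effort(): joint torques, N m.
- current_position(): TCP position.
- current_ee_rot(): TCP orientation.
- current_force(): force on the tool from outside, world axes, zero at the start.
- current_moment(): the same for the moment, N m.
- current_opening(): opening from 0.0 (shut) to 1.0 (fully open).
Only numpy, scipy, OpenCV 4.12 (cv2) and the standard library are available. Lean on these libraries where they do the work, as an engineer would, in place of code of your own. Each camera call takes 0.05 s, during which the arm holds its last target. There are 200 camera calls.

## Task

Make up the suction port of the extraction box: first lay the port plate in the top of the box, hooking one short edge under the lip and then lowering the other edge until it lies flat in its recess; then turn the aluminium reducing sleeve over and nest its narrow end in the plate's tapered socket, and last nest the smaller of the two hose couplings, narrow end down, in the sleeve. These tapers jam, so let each part only settle loosely and upright under its own weight: never press it home and never let it drop in, leave everything else on the bench where it stands, and let go of all the parts at the end.

Things in the scene. Friction and masses are not known exactly. Their poses are not given: they have to be found in the camera images.
- box: Green sheet-metal suction box, fixed, 190 (x) x 154 mm; origin: centre of its underside; x points to the end with the lip, z up. Its top is a recess for the plate, 174 x 138 mm, with a 12 mm wide ledge all round, 55 mm above the bench; below that it is hollow, 51 mm deep. Rims at the other three sides stand 8 mm above the ledge. A 48 mm outlet stub sticks out 49 mm at the +x end.
- seat (a point): Centre of the box's recess at ledge height (55 mm above the bench); axes as the box. The lip, a steel strip, covers the last 14 mm of the recess at its +x end (x = 73 to 87 mm from here), over the full width; its underside is 14 mm and its top 19 mm above the ledge.
- plate: Port plate, steel, 168 (x) x 130 (y) x 6 mm, about 0.4 kg, both short edges alike; starts flat on the bench, socket up. Origin: centre of its underside, z up, x along its length.
- plate_mid (a point): Centre of the plate's round socket (a collar in the plate's middle), on its axis 23 mm above the plate's underside; axes as the plate. The socket is 60 mm in diameter and straight outside, reaches 46 mm above the plate's underside and is open through the plate: the plate is best held by it.
- port_mouth (a point): Centre of the mouth of the plate's socket, 46 mm above the plate's underside; axes as the plate. The bore tapers from 52.1 mm diameter here to 43.8 mm at the underside (0.18 mm per mm of depth).
- sleeve: Aluminium reducing sleeve, 100 mm long, about 0.2 kg, open through; starts standing on its wide end, so it has to be turned over. Origin: centre of the wide end; z points from the wide to the narrow end. The first 34 mm are an octagon, 60 mm across flats, flats facing x, y and the diagonals between them; from there the outside tapers from 55.9 mm diameter to 44 mm at the narrow end.
- sleeve_mid (a point): Point on the sleeve's axis half-way along it; axes as the sleeve. Laid on its side it rests on a flat of the octagon and on the narrow end, with its axis sloping about 7 degrees down to the narrow end, and does not roll.
- sleeve_tip (a point): Centre of the sleeve's narrow end, 100 mm from the wide end; axes as the sleeve. Nested in the plate's socket it comes to rest with this end 45 to 48 mm below the socket's mouth, held by the taper alone.
- sleeve_mouth (a point): Centre of the sleeve's wide end; axes as the sleeve. The bore tapers from 50 mm diameter here to 40 mm 55 mm further in (0.18 mm per mm).
- coupling: Smaller hose coupling, black plastic, 108 mm long, about 0.12 kg, standing narrow end down in a pocket of the stand. Origin: centre of its narrow end, z up along its axis. From below: taper from 42 to 52 mm diameter over 56 mm, a flange 60 mm wide and 5 mm thick, then a straight round hose spigot, 40 mm in diameter and 47 mm long, by which it is taken.
- coupling_mid (a point): Point on the small coupling's axis half-way up it (54 mm); z up along its axis.
- coupling_tip (a point): Centre of the small coupling's narrow end. Nested in the sleeve it comes to rest with this end 44 to 48 mm below the sleeve's mouth, held by the taper alone, its flange about 10 mm clear of the sleeve.
- stand: Fixed wooden stand, 80 (x) x 170 (y) x 40 mm, with two round pockets 66 mm wide and 30 mm deep at y = -42 and +42 mm, holding the two couplings. Origin: centre of its underside.
- big_coupling_mid (a point): Larger hose coupling, black plastic, leave alone: 112 mm long, spigot 52 mm, flange 70 mm diameter, standing in the other pocket of the stand. Point half-way up its axis.
- big_coupling: The larger coupling: centre of its narrow end.
- toolrest: Lathe tool rest in its banjo, fixed: foot 170 (x) x 60 mm, 30 mm high; post at x = -50 mm with a bar 26 x 130 mm (along y) on top, up to 156 mm high. Origin: centre of its underside.
- handle: Turned wooden handle standing on end, 37 mm diameter, 142 mm high; leave alone. Origin: centre of its underside.
- brush: Bench brush lying down, 150 x 32 x 48 mm along its x; leave alone. Origin on its underside, 20 mm ahead of its middle in x.
- blank: Square wooden blank lying down, 150 (x) x 42 x 42 mm; leave alone. Origin: centre of its underside.
- wax: Round tin, 72 mm diameter, 48 mm high; leave alone. Origin: centre of its underside.
- glue: White glue bottle, 52 mm diameter, 140 mm high; leave alone. Origin: centre of its underside.
- chisel: Chisel lying down along its x, 245 mm long, 24 mm high; leave alone. Origin on the bench near its ferrule.

How it is judged:
By the outcome, as a careful person would: the job done as asked, in the order asked, and still so for the second after the job is handed in, with the robot touching nothing.
It also fails if it takes over 72 s, if anything falls off the work surface, if the arm or the gripper's body presses on something with over 40 N, if the wrist force passes 120 N, or if a joint passes its speed limit or range.

## Working session

There is one attempt and no reset: what is moved stays moved. The work goes in short steps, each a Python script; the robot and the scene stay as the last script left them, time stands still between calls to the robot, and variables do not carry over. Pictures are saved under pics/ and viewed, about 8 in all and at most 12, crops included, and the job is handed in when it is done.

```bash
mkdir -p pics; python3 - <<'E'
from plant import *
import cv2,numpy as np
a=capture("scene");b=capture("side")
cv2.imwrite("pics/scene0.png",a[:,:,::-1]);cv2.imwrite("pics/side0.png",b[:,:,::-1])
for n in("scene","side","wrist"):
    print(n,camera_info(n))
print(current_clock(),current_ee_rot())
E
```

```text
scene {'fx': 494.7983344701013, 'fy': 494.7983344701013, 'cx': 324.65303111002083, 'cy': 238.75827064307938, 'eye': array([ 1.18804841, -0.70533035,  0.90861598]), 'rotation': array([[ 0.73668621, -0.43773538,  0.51544269],
       [ 0.67622083,  0.48174724, -0.55735536],
       [-0.00433894,  0.75914909,  0.65090232]])}
side {'fx': 552.1955799661123, 'fy': 552.1955799661123, 'cx': 316.6061763464659, 'cy': 245.43380119357312, 'eye': array([ 0.03766686, -0.87351398,  1.37752773]), 'rotation': array([[ 0.85304403,  0.41648557, -0.31441319],
       [-0.5216778 ,  0.66564142, -0.53364199],
       [-0.01296775,  0.61924249,  0.78509271]])}
wrist {'fx': 409.348027090152, 'fy': 409.348027090152, 'cx': 313.6837196084888, 'cy': 236.83958571135432, 'eye': array([0.15117033, 0.61029353, 0.3731399 ]), 'rotation': array([[ 3.56139353e-01, -8.93488659e-01, -2.73574081e-01],
       [ 9.34432564e-01,  3.40302828e-01,  1.05022707e-01],
       [-7.38564044e-04, -2.93039249e-01,  9.56100127e-01]])}
0.1 [[ 3.55783116e-01  9.34568398e-01 -5.33707537e-04]
 [ 9.34567474e-01 -3.55783515e-01 -1.31411286e-03]
 [-1.41801269e-03 -3.12465359e-05 -9.99998994e-01]]
```

View pics/scene0.png

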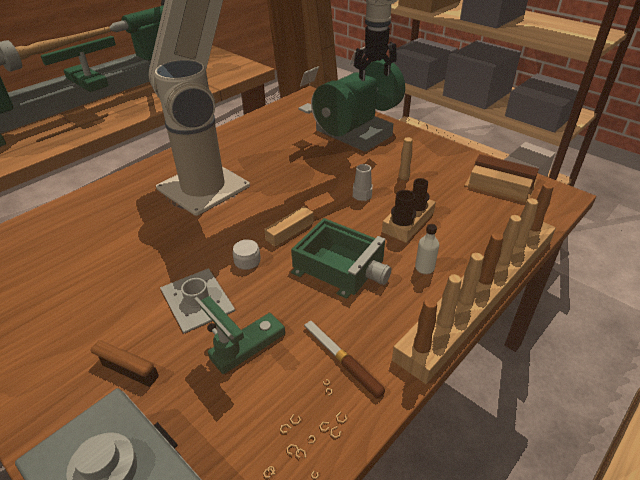

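View pics/side0.png

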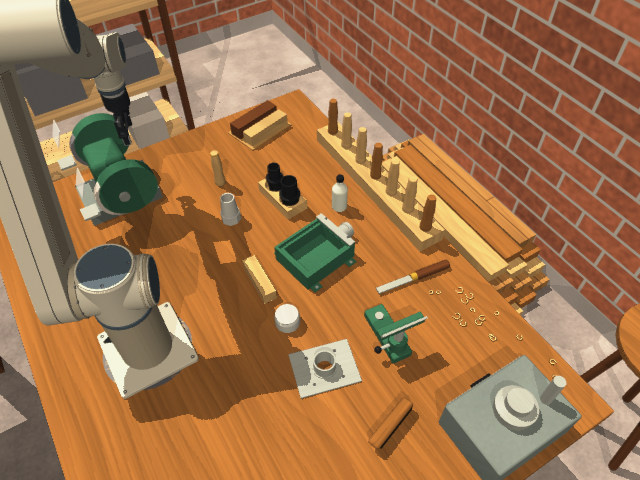

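```bash
cat > h.py <<'E'
from plant import *
import numpy as np, cv2
def ray(ci,p):
    d=np.array([(p[0]-ci["cx"])/ci["fx"],-(p[1]-ci["cy"])/ci["fy"],-1.0])
    return np.array(ci["eye"]),np.array(ci["rotation"])@d
def cast(ci,p,z):
    e,d=ray(ci,p); return e+d*(z-e[2])/d[2]
def tri(*obs):
    A=np.zeros((3,3));b=np.zeros(3)
    for ci,p in obs:
        e,d=ray(ci,p);d=d/np.linalg.norm(d);P=np.eye(3)-np.outer(d,d);A+=P;b+=P@e
    return np.linalg.solve(A,b)
def proj(ci,X):
    c=np.array(ci["rotation"]).T@(np.asarray(X)-ci["eye"]);return np.array([ci["cx"]+ci["fx"]*c[0]/-c[2],ci["cy"]-ci["fy"]*c[1]/-c[2]])
def down(a,tilt=0):
    "tool down, jaw axis x at world angle a"
    c,s=np.cos(a),np.sin(a);return np.array([[c,s,0],[s,-c,0],[0,0,-1.0]])
E
python3 - <<'E'
from h import *
S=camera_info("scene");D=camera_info("side")
np.set_printoptions(precision=3,suppress=True)
for n,s,d in [("plate mouth",(194,286),(324,355)),("sleeve top",(363,168),(229,197)),("coupA",(405,196),(290,181)),("coupB",(421,182),(273,168)),("stubish",(378,272),(346,232)),("glue",(432,229),(340,179)),("handle",(407,140),(216,153)),("wax",(246,245),(287,311))]:
    print(n,tri((S,s),(D,d)))
for n,z,p in [("plate c1",.006,[(161,290),(212,270),(235,307),(183,331)])]:
    for q in p: print(n,cast(S,q,z))
for q in [(290,353),(353,341),(361,382),(298,397)]: print("plate side",cast(D,q,.006))
print("box side corners rim z.063")
for q in [(276,249),(323,216),(354,247),(315,283)]: print(cast(D,q,.063))
for q in [(292,255),(324,222),(385,241),(352,287)]: print("scene",cast(S,q,.063))
for q in [(205,297),(238,335)]: print("bar scene",cast(S,q,.156))
for q in [(389,333),(427,318)]: print("bar side",cast(D,q,.156))
E
```

```text
plate mouth [ 0.392 -0.303  0.051]
sleeve top [0.414 0.304 0.103]
coupA [0.605 0.248 0.121]
coupB [0.593 0.342 0.112]
stubish [0.683 0.037 0.035]
glue [0.742 0.167 0.128]
handle [0.453 0.469 0.143]
wax [ 0.376 -0.13   0.054]
plate c1 [ 0.303 -0.353  0.006]
plate c1 [ 0.34  -0.223  0.006]
plate c1 [ 0.484 -0.265  0.006]
plate c1 [ 0.453 -0.393  0.006]
plate side [ 0.329 -0.223  0.006]
plate side [ 0.496 -0.284  0.006]
plate side [ 0.447 -0.396  0.006]
plate side [ 0.284 -0.344  0.006]
box side corners rim z.063
[0.453 0.073 0.063]
[0.643 0.11  0.063]
[ 0.657 -0.045  0.063]
[ 0.488 -0.095  0.063]
scene [ 0.5   -0.083  0.063]
scene [0.47  0.069 0.063]
scene [0.641 0.118 0.063]
scene [ 0.684 -0.067  0.063]
bar scene [ 0.534 -0.362  0.156]
bar scene [ 0.66  -0.38   0.156]
bar side [ 0.535 -0.377  0.156]
bar side [ 0.642 -0.393  0.156]
```

```bash
python3 - <<'E'
from h import *
import pickle
out={}
for n,p in [("w1",(0.42,0.15,0.36)),("w2",(0.33,-0.27,0.28))]:
    a=np.arctan2(p[1],p[0])+np.pi/2
    move_to(np.array(p),down(a)); ci=camera_info("wrist"); im=capture("wrist")
    cv2.imwrite(f"pics/{n}.png",im[:,:,::-1]); out[n]=ci; print(current_clock(),current_q().round(3),current_force().round(2))
pickle.dump(out,open("cams.pkl","wb"))
E
```

```text
1.95 [ 0.317  0.008  1.857  0.     1.277 -1.597] [-0.96 -0.23 -0.37]
3.6083 [-0.712  0.058  1.995  0.     1.089 -1.599] [0.67 0.03 0.02]
```

View pics/w1.png

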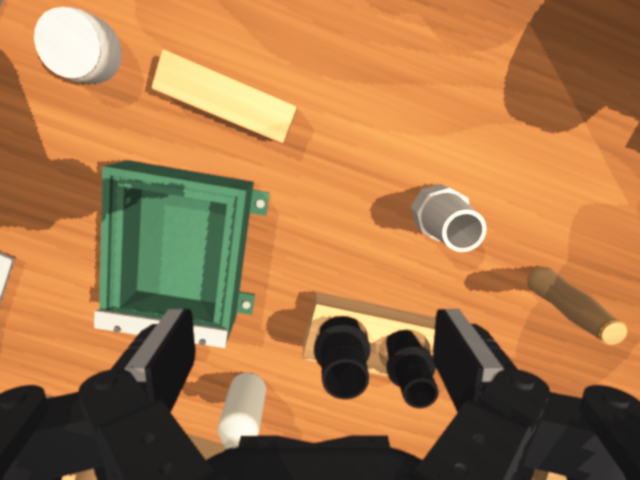

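View pics/w2.png

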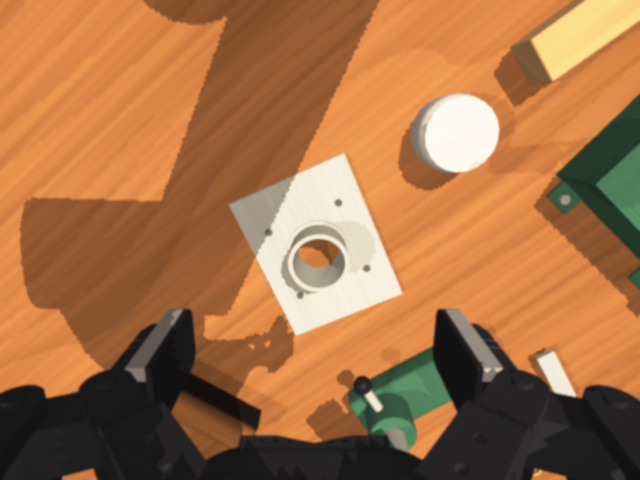

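```bash
python3 - <<'E'
from h import *
import pickle
C=pickle.load(open("cams.pkl","rb"));np.set_printoptions(precision=4,suppress=True)
def corners(n,pts,z):
    g=cv2.cvtColor(cv2.imread(f"pics/{n}.png"),cv2.COLOR_BGR2GRAY)
    c=cv2.cornerSubPix(g,np.float32(pts).reshape(-1,1,2),(4,4),(-1,-1),(3,50,.01)).reshape(-1,2)
    X=np.array([cast(C[n],p,z) for p in c]);print(n,c.tolist());print(X[:,:2]);return X
P=corners("w2",[(230,205),(345,154),(402,293),(296,335)],.006)
print("plate c",P.mean(0),"sides",[np.linalg.norm(P[i]-P[i-1]) for i in range(4)],"yaw",np.degrees([np.arctan2(*(P[i]-P[j])[[1,0]]) for i,j in((3,0),(2,1))]))
print("mouth",cast(C["w2"],(319.5,259),.046))
B=corners("w1",[(104,162),(252,182)],.063);L=corners("w1",[(97,311),(94,326),(229,330),(224,346)],.074)
for X in (B[1]-B[0],L[2]-L[0],L[3]-L[1]): print("w",np.linalg.norm(X),np.degrees(np.arctan2(X[1],X[0]))-90)
mb=B.mean(0);ml=L.mean(0);d=ml-mb;print("box back",mb,"lip mid",ml,np.linalg.norm(d[:2]),np.degrees(np.arctan2(d[1],d[0])))
print("sleeve tip",cast(C["w1"],(464,230),.1),"coup",cast(C["w1"],(420,392),.118),"big",cast(C["w1"],(346,379),.122))
for n,bx in (("w1",(400,170,500,260)),("w1",(370,320,450,420)),("w1",(80,140,280,360)),("w2",(270,210,370,300))):
    pass
a=cv2.imread("pics/w1.png");b=cv2.imread("pics/w2.png")
r=lambda im,x0,y0,w,h:cv2.resize(im[y0:y0+h,x0:x0+w],(400,300),interpolation=cv2.INTER_CUBIC)
t=np.vstack([np.hstack([r(a,400,170,100,75),r(a,370,340,100,75)]),np.hstack([r(a,80,290,160,120)[:300],r(b,270,215,100,75)])])
cv2.imwrite("pics/z1.png",t)
E
```

```text
w2 [[228.15621948242188, 204.2337188720703], [343.7337341308594, 152.6239013671875], [402.2253723144531, 292.7904357910156], [294.21075439453125, 333.2249755859375]]
[[ 0.2868 -0.3494]
 [ 0.3212 -0.2239]
 [ 0.4832 -0.268 ]
 [ 0.446  -0.3935]]
plate c [ 0.3843 -0.3087  0.006 ] sides [np.float64(0.16512944113235498), np.float64(0.1301413089647291), np.float64(0.16780703778014008), np.float64(0.13092914881111317)] yaw [-15.4787 -15.2165]
mouth [ 0.3822 -0.3052  0.046 ]
w1 [[104.0, 162.0], [253.06155395507812, 181.26950073242188]]
[[ 0.4718 -0.067 ]
 [ 0.4382  0.0882]]
w1 [[95.42816925048828, 310.7010803222656], [93.82389831542969, 327.4122619628906], [227.37496948242188, 331.4169006347656], [224.8145294189453, 347.4291687011719]]
[[ 0.6413 -0.0383]
 [ 0.6635 -0.036 ]
 [ 0.616   0.1131]
 [ 0.6377  0.1162]]
w 0.15880738320801704 12.197740782263537
w 0.1535156586487809 9.475812845761595
w 0.15435820700224517 9.60934631421408
box back [0.455  0.0106 0.063 ] lip mid [0.6396 0.0387 0.074 ] 0.18676780396746842 8.664539585512065
sleeve tip [0.406  0.3094 0.1   ] coup [0.5897 0.3371 0.118 ] big [0.5988 0.2522 0.122 ]
```

View pics/z1.png

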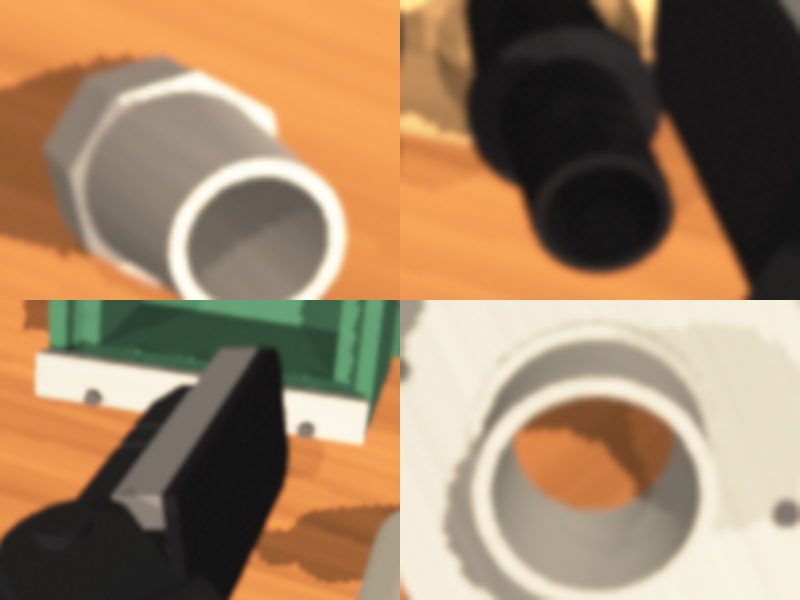

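```bash
python3 - <<'E'
from h import *
import pickle
C=pickle.load(open("cams.pkl","rb"))["w1"];np.set_printoptions(precision=4,suppress=True)
q=lambda x,y:(400+x/4,170+y/4)
V=[cast(C,q(*p),0)[:2] for p in((45,150),(82,82),(160,58))];U=[cast(C,q(*p),.034)[:2] for p in((75,185),(118,105),(197,73),(272,120))]
for W in(V,U):
    for i in range(len(W)-1): d=W[i+1]-W[i];print(np.linalg.norm(d),np.degrees(np.arctan2(d[1],d[0])))
a=cv2.imread("pics/w1.png")[150:300,90:270];cv2.imwrite("pics/z2.png",cv2.resize(a,(720,600),interpolation=cv2.INTER_CUBIC))
print(cast(C,(420.8,393.3),.118),cast(C,(464,230.5),.1))
E
```

```text
0.023783653972283107 174.85799091303238
0.02469363588575925 127.30581531055418
0.026215532136757 175.5802380398905
0.02395635952679423 132.6911735290196
0.02700610427691428 78.85927530346561
[0.5909 0.3386 0.118 ] [0.4065 0.3096 0.1   ]
```

View pics/z2.png

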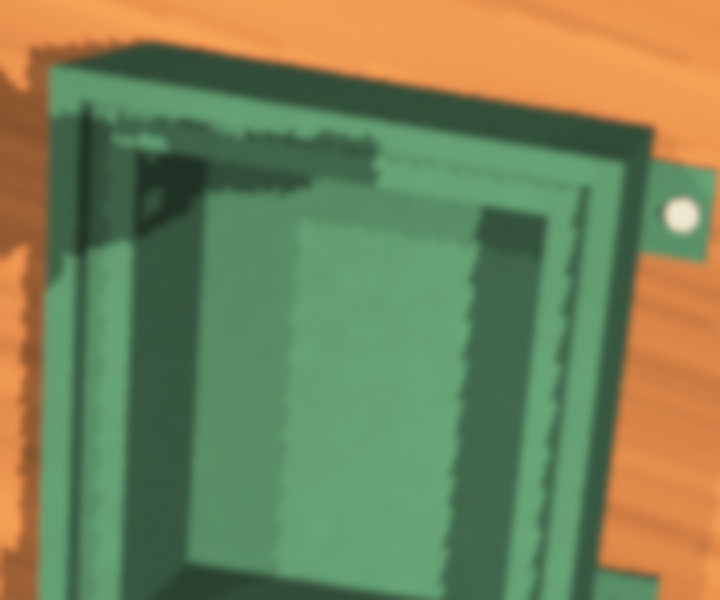

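```bash
cat >> h.py <<'E'
def Rz(a): c,s=np.cos(a),np.sin(a);return np.array([[c,-s,0],[s,c,0],[0,0,1.]])
def Ry(a): c,s=np.cos(a),np.sin(a);return np.array([[c,0,s],[0,1,0],[-s,0,c]])
HP=.006
PT=np.array([[0,1,0],[1,0,0],[0,0,-1.]])  # tool axes in plate frame: x=plate y
def plate_tool(o,R): return o+R@np.array([0,0,HP]),R@PT
E
python3 - <<'E'
from h import *
import pickle
C=pickle.load(open("cams.pkl","rb"))["w1"];np.set_printoptions(precision=4,suppress=True)
b=[cast(C,p,.063)[:2] for p in((102.5,166.5),(246.75,190))];d=b[1]-b[0]
print(np.linalg.norm(d),np.degrees(np.arctan2(d[1],d[0]))-90)
mb=(b[0]+b[1])/2;ml=np.array([.6396,.0387]);e=ml-mb;y=np.arctan2(e[1],e[0]);u=e/np.linalg.norm(e)
print(np.linalg.norm(e),np.degrees(y),"centres",mb+.095*u,ml-.084*u)
# grasp
o=np.array([.385,-.308,0]);R=Rz(np.radians(-15.3));p,T=plate_tool(o,R)
print(ik(p,T),ik(p+[0,0,.1],T))
move_to(p+[0,0,.07],T);line_to(p);print(current_clock(),current_force())
set_gripper(0.0);print("open",current_opening(),current_clock(),current_force(),current_position())
line_to(p+[0,0,.16],velocity=.25);print(current_opening(),current_force(),current_moment(),current_clock())
cv2.imwrite("pics/side1.png",capture("side")[:,:,::-1])
E
```

```text
0.1546133802455372 10.212103366106405
0.1788580408735809 9.7283682022625 centres [0.5569 0.0245] [0.5568 0.0245]
[-0.6989  0.6229  2.0188 -0.      0.4998 -2.0026] [-0.6989  0.4291  1.9993 -0.      0.7131 -2.0026]
5.0917 [-0.1239  0.4958  0.8167]
open 0.6855264732289694 5.4583 [-1.0023  1.0297  9.2072] [ 0.3857 -0.3086  0.0074]
0.6826883833087919 [-0.1677  0.7158 -5.1373] [-0.0032  0.0385 -0.0587] 6.25
```

```bash
cat >> h.py <<'E'
YB=np.radians(9.7);RB=Rz(YB);SEAT=np.array([.5568,.0245,.055])
def hook(xl,zl,th):
    R=RB@Ry(th); o=SEAT+RB@np.array([xl,0,zl])-R@np.array([.084,0,0]); return plate_tool(o,R)
E
python3 - <<'E'
from h import *
np.set_printoptions(precision=3,suppress=True)
th=np.radians(10)
def go(x,z,t,v=.15):
    p,T=hook(x,z,t);line_to(p,T,velocity=v);print((x,z),current_force(),(current_position()-p)*1e3,round(current_clock(),2))
move_to(*hook(.062,.06,th));print(current_force(),current_clock())
go(.062,.004,th,.12)
go(.084,.004,th,.06)
cv2.imwrite("pics/scene1.png",cv2.resize(capture("scene")[200:320,240:400],(800,600),interpolation=cv2.INTER_CUBIC)[:,:,::-1])
E
```

```text
[-0.067 -0.916 -4.091] 7.6667
(0.062, 0.004) [ 0.151 -0.307 -4.035] [ 0.241 -0.407  0.216] 8.28
(0.084, 0.004) [-0.481 -0.784 -3.316] [0.247 0.143 0.011] 8.8
```

View pics/scene1.png

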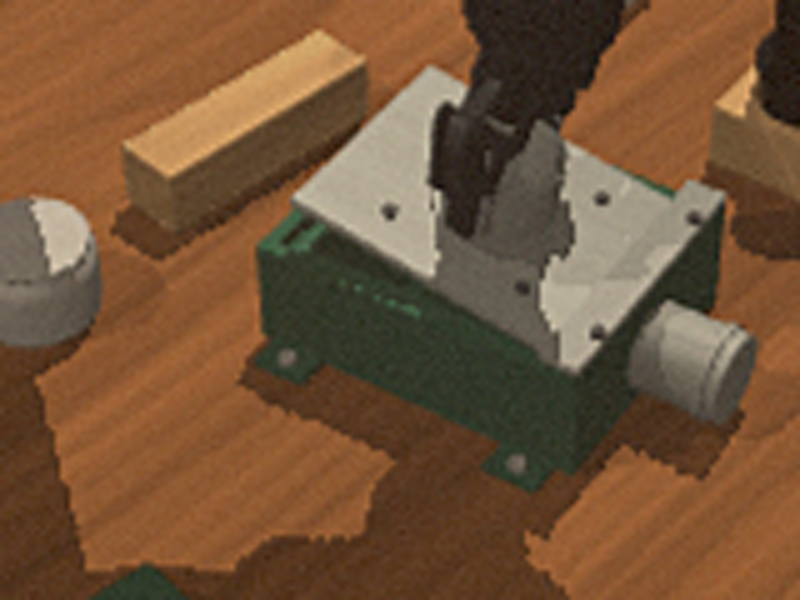

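The plate, tilted about 10°, sits with its +x edge under the lip (lip strip around (690,200)–(590,330) in the crop), with no contact force. I'll lower the other edge next.

```bash
cat >> h.py <<'E'
def descend(step,maxd,thr,f0=None,v=.02):
    "lower along world z until the upward force has risen by thr"
    f0=current_force()[2] if f0 is None else f0; n=0
    p=current_position().copy();z0=p[2]
    while n*step<maxd:
        n+=1; line_to(np.array([p[0],p[1],z0-n*step]),velocity=v)
        f=current_force()
        if f[2]-f0>thr: break
    print("descended",n*step,"dF",current_force()-np.array([0,0,f0]),round(current_clock(),2)); return n*step
E
python3 - <<'E'
from h import *
np.set_printoptions(precision=3,suppress=True)
for x,z,t in [(.084,.002,10),(.084,.002,5),(.084,.0015,1)]:
    p,T=hook(x,z,np.radians(t));line_to(p,T,velocity=.05);print(t,current_force(),current_moment(),round(current_clock(),2))
p,T=hook(.084,.0015,0);line_to(p,T,velocity=.03);print(current_force(),current_position()-p)
descend(.0006,.006,2.5)
print(current_force(),current_moment())
set_gripper(1.0);print(current_clock(),current_force(),current_opening())
p=current_position().copy()
line_to(p+[0,0,.12],velocity=.3)
# look back at the mouth
move_to(SEAT+[-.06,0,.26],RB@PT)
import pickle
c=camera_info("wrist");cv2.imwrite("pics/w3.png",capture("wrist")[:,:,::-1]);pickle.dump(c,open("w3.pkl","wb"))
print(current_clock())
E
```

```text
10 [-0.039  0.73  -3.691] [-0.001 -0.174  0.03 ] 9.1
5 [-0.556 -0.402 -4.062] [ 0.025 -0.099 -0.078] 9.4
1 [ 0.528  0.27  -4.26 ] [-0.047  0.011 -0.004] 9.68
[ 0.222  0.325 -3.047] [0. 0. 0.]
descended 0.0006 dF [-2.449 -0.243  5.382] 10.18
[-2.449 -0.243  2.336] [-0.224  0.232 -0.022]
10.5667 [ 0.51   0.088 -0.522] 0.9950310982607741
11.8
```

View pics/w3.png

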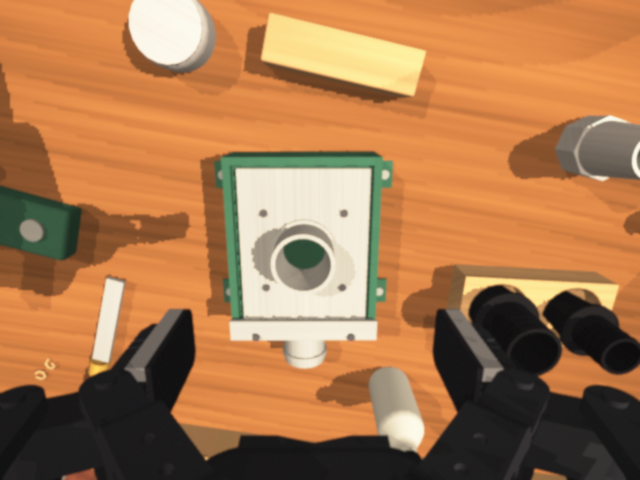

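```bash
cat >> h.py <<'E'
def tilt(az,tau):
    r=np.array([np.cos(az),np.sin(az),0]);l=np.array([-r[1],r[0],0]);t=np.sin(tau)*r-np.cos(tau)*np.array([0,0,1.]);return np.stack([l,np.cross(t,l),t],1)
GO=.024
def tcp(G,az,tau): R=tilt(az,tau);return np.asarray(G)+GO*R[:,2],R
E
python3 - <<'E'
from h import *
import pickle
np.set_printoptions(precision=3,suppress=True)
c=pickle.load(open("w3.pkl","rb"));im=cv2.imread("pics/w3.png")
g=cv2.cvtColor(im,cv2.COLOR_BGR2GRAY)[215:315,250:360]
h=cv2.HoughCircles(cv2.GaussianBlur(g,(3,3),0),cv2.HOUGH_GRADIENT,1,5,param1=120,param2=12,minRadius=25,maxRadius=36);print(h[0][:5]+[250,215,0])
for p in h[0][:4]: print(cast(c,(p[0]+250,p[1]+215),.101), p[2]/c["fx"]*(c["eye"][2]-.101)*1.04)
# planar arm fit
A=[];B=[]
for x in(.4,.5,.6,.7):
  for z in (.1,.3):
    for t in (-.5,0,.5):
      q=ik(np.array([x,0,z]),tilt(0,t))
      if q is None or abs(q[3])>.01: continue
      s=[q[1],q[1]+q[2],q[1]+q[2]+q[4]]
      A.append([*np.sin(s),*np.cos(s),1,0]);B.append(x);A.append([*np.cos(s),*(-np.sin(s)),0,1]);B.append(z)
s,res,_,_=np.linalg.lstsq(np.array(A),np.array(B),rcond=None);print("arm",s,res,len(A))
S=np.array([.4065,.3096,0]);seat=np.array([.5568,.0245,.138])
for k in range(8):
    az=np.radians(39.5+45*k);r=np.array([np.cos(az),np.sin(az),0])
    q=ik(*tcp(S+.004*r+[0,0,.028],az,np.radians(-65)));L=ik(*tcp(S+[0,0,.035],az,np.radians(32)));L2=ik(*tcp(S+[0,0,.04],az,np.radians(-38)))
    print(39.5+45*k,"stand",q,"lie",L,"lie2",L2)
for d in range(-180,180,30): print("nest",d,ik(*tcp(seat,np.radians(d),np.radians(45))))
E
```

```text
[[302.5 261.5  28.6]
 [302.5 256.5  32.1]
 [302.5 267.5  28.4]
 [305.5 251.5  27.7]
 [307.5 260.5  25.4]]
[0.554 0.024 0.101] 0.025831960493622796
[0.549 0.023 0.101] 0.028993211655117916
[0.56  0.025 0.101] 0.025651315602466702
[0.544 0.025 0.101] 0.025019068124866595
arm [0.563 0.485 0.301 0.    0.077 0.    0.    0.312] [0.] 28
39.5 stand [ 0.648  1.113  1.31  -0.039  1.852 -1.599] lie [0.603 0.651 2.285 3.009 0.354 1.622] lie2 [ 0.643  0.862  1.578 -0.029  1.364 -1.601]
84.5 stand [ 0.901  1.064  1.461 -0.517  1.666 -1.891] lie [0.367 0.667 2.159 1.49  0.496 2.194] lie2 [ 0.829  0.825  1.681 -0.405  1.222 -1.961]
129.5 stand [ 1.1    0.978  1.81  -1.042  1.296 -1.907] lie [0.352 0.727 1.919 0.731 0.847 2.214] lie2 [ 0.954  0.746  1.926 -0.871  0.889 -2.167]
174.5 stand [ 1.11   0.981  2.209  4.327  1.152 -1.521] lie [0.472 0.795 1.713 0.319 1.138 1.929] lie2 None
219.5 stand [ 0.566  1.093  2.41   3.03   1.494 -1.614] lie [ 0.641  0.822  1.638 -0.027  1.239  1.539] lie2 [ 0.597  0.683  2.331  3.03   0.536 -1.548]
264.5 stand [ 0.114  0.972  2.173  1.782  1.135 -1.575] lie [ 0.806 
[... 267 characters left out ...]
.436  0.442  1.705 -1.287] lie None lie2 [ 0.452  0.831  1.663  0.345  1.253 -1.234]
nest -180 [0.017 0.832 1.396 0.012 1.699 1.584]
nest -150 [ 0.151  0.813  1.44  -0.261  1.637  1.283]
nest -120 [ 0.271  0.751  1.579 -0.523  1.45   1.033]
nest -90 [ 0.357  0.665  1.781 -0.8    1.176  0.862]
nest -60 [ 0.376  0.573  2.007 -1.179  0.858  0.8  ]
nest -30 [0.277 0.502 2.203 4.431 0.557 0.959]
nest 0 [0.035 0.473 2.295 3.203 0.412 1.539]
nest 30 [-0.218  0.494  2.228  1.946  0.539  2.137]
nest 60 [-0.331  0.559  2.043  1.229  0.828  2.324]
nest 90 [-0.319  0.649  1.818  0.83   1.144  2.28 ]
nest 120 [-0.236  0.738  1.609  0.545  1.422  2.121]
nest 150 [-0.117  0.805  1.457  0.284  1.62   1.881]
```

```bash
python3 - <<'E'
from h import *
np.set_printoptions(precision=3,suppress=True)
S=np.array([.4065,.3096,0]);az=np.radians(39.5);r=np.array([np.cos(az),np.sin(az),0]);t=np.radians(-65)
p,T=tcp(S+.006*r+[0,0,.028],az,t)
move_to(p+.03*r+[0,0,.15],T);print(current_q(),current_clock())
line_to(p+.004*r+[0,0,.06],velocity=.25);line_to(p,velocity=.1);print(current_force(),current_position()-p,current_clock())
set_gripper(0.);print(current_opening(),current_force(),current_moment(),current_clock())
line_to(p+[0,0,.14],velocity=.2);print(current_opening(),current_force(),current_moment(),current_clock())
for psi in(219.5,264.5,309.5): print(psi,ik(*tcp(S+[0,0,.045],np.radians(psi),np.radians(32))))
im=np.hstack([cv2.resize(capture("scene")[60:210,300:500],(400,300)),cv2.resize(capture("side")[90:240,160:360],(400,300))])
cv2.imwrite("pics/s2.png",im[:,:,::-1])
E
```

```text
[ 0.648  0.937  1.27  -0.041  2.068 -1.607] 13.1167
[0.307 0.084 0.467] [-0.  0. -0.] 14.3917
0.6904125230838932 [0.906 1.223 2.26 ] [0.103 0.015 0.012] 14.75
0.6913114991029821 [-0.301 -0.    -1.883] [ 0.412 -0.543 -0.05 ] 15.6
219.5 [ 0.641  0.807  1.64  -0.027  1.253  1.538]
264.5 [ 0.806  0.773  1.73  -0.373  1.123  1.148]
309.5 [ 0.911  0.7    1.944 -0.795  0.81   0.873]
```

View pics/s2.png

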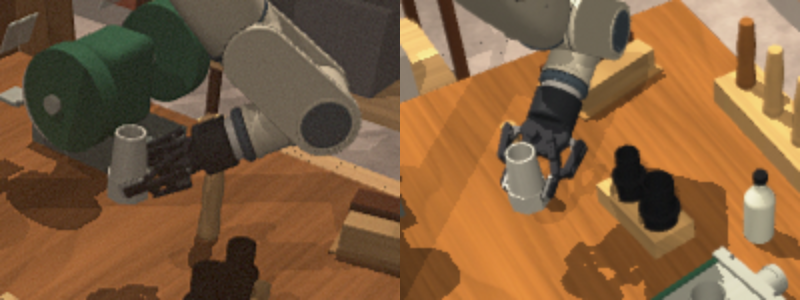

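```bash
python3 - <<'E'
from h import *
np.set_printoptions(precision=3,suppress=True)
S=np.array([.4065,.3096,0]);az=np.radians(309.5);t=np.radians(32)
p,T=tcp(S+[0,0,.0365],az,t)
move_to(p+[0,0,.14],T);print(current_q(),current_clock())
line_to(p+[0,0,.02],velocity=.25);line_to(p+[0,0,.005],velocity=.05);sleep(.1);print(current_force(),current_opening())
descend(.001,.012,1.2)
print(current_force(),current_moment())
set_gripper(1.);print(current_opening(),current_force(),current_clock())
line_to(current_position()-.13*T[:,2],velocity=.3)
q=ik(*tcp(S+[0,0,.032+.12],az,np.radians(-38)));print(q,current_clock())
im=np.hstack([cv2.resize(capture("scene")[100:250,280:480],(400,300)),cv2.resize(capture("side")[130:280,130:330],(400,300))])
cv2.imwrite("pics/s3.png",im[:,:,::-1])
E
```

```text
[ 0.911  0.46   1.925 -0.659  1.005  0.653] 17.65
[ 0.376  0.043 -3.111] 0.6906818788045069
descended 0.003 dF [-0.886 -0.296  2.061] 19.58
[-0.886 -0.296 -1.05 ] [0.308 0.275 0.001]
1.0019972290628907 [-0.274  0.121  0.452] 19.9667
[ 0.311  0.55   1.898  0.7    1.093 -0.837] 20.55
```

View pics/s3.png

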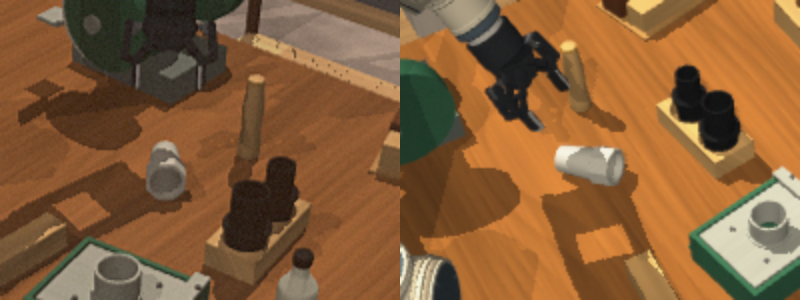

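```bash
python3 - <<'E'
from h import *
np.set_printoptions(precision=3,suppress=True)
S=np.array([.4065,.3096,0]);az=np.radians(309.5);r=np.array([np.cos(az),np.sin(az),0]);t=np.radians(-38)
p,T=tcp(S+.011*r+[0,0,.0318],az,t)
move_to(p+[0,0,.14],T);print(current_q(),current_clock())
line_to(p+[0,0,.05],velocity=.25);line_to(p,velocity=.1);print(current_force(),current_position()-p)
set_gripper(0.);print(current_opening(),current_force(),current_moment(),current_clock())
line_to(p+[0,0,.2],velocity=.3);print(current_opening(),current_force(),current_moment(),current_clock())
C=SEAT.copy();C[2]=.138+.06
for d in range(-180,180,30): print(d,ik(*tcp(C,np.radians(d),np.radians(45.1))))
E
```

```text
[ 0.293  0.521  1.884  0.676  1.134 -0.816] 22.05
[ 0.112 -0.556  0.32 ] [0. 0. 0.]
0.6954777515837915 [1.517 1.134 5.228] [0.084 0.082 0.025] 23.5583
0.6943624323975186 [-0.636 -0.453 -1.507] [-0.47  -0.328  0.004] 24.375
-180 [0.017 0.759 1.384 0.012 1.786 1.585]
-150 [ 0.151  0.737  1.428 -0.264  1.723  1.261]
-120 [ 0.271  0.67   1.567 -0.52   1.533  0.987]
-90 [ 0.358  0.571  1.769 -0.773  1.253  0.783]
-60 [ 0.377  0.459  1.993 -1.086  0.914  0.653]
-30 None
0 [0.035 0.315 2.278 3.246 0.24  1.494]
30 [-0.218  0.349  2.212  1.674  0.502  2.449]
60 [-0.332  0.441  2.03   1.124  0.88   2.484]
90 [-0.32   0.552  1.806  0.798  1.22   2.365]
120 [-0.236  0.655  1.597  0.541  1.505  2.17 ]
150 [-0.117  0.729  1.445  0.286  1.707  1.906]
```

```bash
cat >> h.py <<'E'
def favg(n=4):
    f=[]
    for _ in range(n): sleep(.01);f.append(current_force())
    return np.mean(f,0)
def nest(zexp,thr=2.0,lat=1.2,maxsteps=30,step=.001):
    "lower in small steps, giving way sideways to contact, until the weight is carried"
    f0=favg(8);log=[]
    for i in range(maxsteps):
        line_to(current_target+np.array([0,0,-step]),velocity=.02) if False else None
        p=nest.p+np.array([0,0,-step]); line_to(p,velocity=.03); nest.p=p
        d=favg()-f0; log.append((round((p[2]-zexp)*1e3,1),*d.round(1)))
        if d[2]>thr:
            if np.linalg.norm(d[:2])>lat and p[2]-zexp>.002:
                s=d[:2]/np.linalg.norm(d[:2])*.0005; nest.p=p+np.array([*s,.0005]); line_to(nest.p,velocity=.02)
            else: break
    print(*log,sep="\n");print(round(current_clock(),2))
E
sed -i '/current_target/d' h.py
python3 - <<'E'
from h import *
np.set_printoptions(precision=3,suppress=True)
C=SEAT.copy();C[2]=.138;d=np.radians(-90);t=np.radians(45.1)
p,T=tcp(C,d,t)
move_to(p+[0,0,.09],T);print(current_q(),current_clock(),current_opening())
line_to(p+[0,0,.052],velocity=.2)
im=np.hstack([cv2.resize(capture("scene")[160:310,250:450],(400,300)),cv2.resize(capture("side")[130:280,220:420],(400,300))])
cv2.imwrite("pics/s4.png",im[:,:,::-1])
E
```

```text
[ 0.357  0.528  1.759 -0.76   1.293  0.741] 25.7 0.6970785706782281
```

View pics/s4.png

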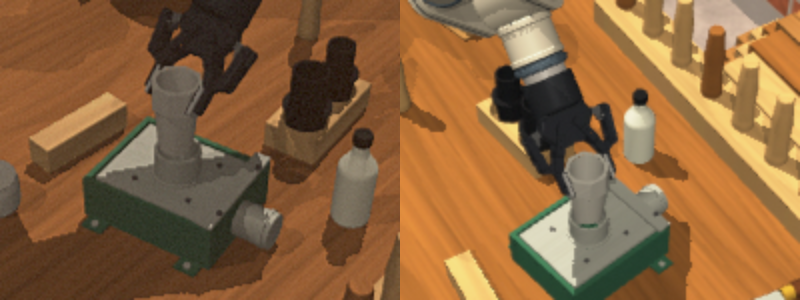

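Sleeve upright over the socket: in both views its axis lines up with the collar (x≈177 scene crop, ≈588 side crop). Lowering it next.

```bash
python3 - <<'E'
from h import *
np.set_printoptions(precision=3,suppress=True)
C=SEAT.copy();C[2]=.138;p,T=tcp(C,np.radians(-90),np.radians(45.1))
line_to(p+[0,0,.03],velocity=.1);print(current_force())
line_to(p+[0,0,.012],velocity=.05);print(current_force())
nest.p=p+[0,0,.012];nest(p[2],maxsteps=24)
print(current_force(),current_moment(),nest.p-p)
E
```

```text
[ 0.162 -0.279 -1.314]
[ 1.266  0.34  -1.284]
(np.float64(11.0), np.float64(0.4), np.float64(0.9), np.float64(0.3))
(np.float64(10.0), np.float64(1.4), np.float64(0.5), np.float64(1.2))
(np.float64(9.0), np.float64(0.6), np.float64(0.2), np.float64(1.1))
(np.float64(8.0), np.float64(1.1), np.float64(0.4), np.float64(1.1))
(np.float64(7.0), np.float64(0.2), np.float64(0.2), np.float64(0.2))
(np.float64(6.0), np.float64(0.5), np.float64(0.5), np.float64(-0.0))
(np.float64(5.0), np.float64(1.0), np.float64(0.4), np.float64(-0.2))
(np.float64(4.0), np.float64(0.6), np.float64(0.5), np.float64(0.8))
(np.float64(3.0), np.float64(1.1), np.float64(0.3), np.float64(0.6))
(np.float64(2.0), np.float64(1.0), np.float64(0.5), np.float64(0.4))
(np.float64(1.0), np.float64(1.0), np.float64(0.8), np.float64(0.6))
(np.float64(-0.0), np.float64(-0.8), np.float64(2.8), np.float64(6.2))
30.48
[0.275 4.403 4.671] [ 0.411  0.06  -0.01 ] [ 0.  0. -0.]
```

```bash
python3 - <<'E'
from h import *
np.set_printoptions(precision=4,suppress=True)
p=current_position().copy();R=current_ee_rot()
line_to(p+[0,0,.0004],velocity=.01);print(favg())
set_gripper(1.);print(current_opening(),current_force(),current_clock())
line_to(current_position()-.12*R[:,2],velocity=.25)
K=np.array([.591,.3386,0])
# look at coupling & sleeve mouth from above between
a=np.radians(-90)
for a in range(-180,180,30):print(a,ik(np.array([.591,.3386,.25]),down(np.radians(a))))
print(current_q(),current_clock())
E
```

```text
[-0.3482  2.3015 -1.7727]
0.9980116944334884 [0.0143 0.5105 0.0602] 31.15
-180 None
-150 None
-120 None
-90 [ 0.5028  0.4875  1.4802 -0.      1.1739  2.0736]
-60 [ 0.5028  0.4875  1.4802 -0.      1.1739  1.55  ]
-30 [ 0.5028  0.4875  1.4802 -0.      1.1739  1.0264]
0 [ 0.5028  0.4875  1.4802 -0.      1.1739  0.5028]
30 [ 0.5028  0.4875  1.4802 -0.      1.1739 -0.0208]
60 [ 0.5028  0.4875  1.4802 -0.      1.1739 -0.5444]
90 [ 0.5028  0.4875  1.4802 -0.      1.1739 -1.068 ]
120 [ 0.5028  0.4875  1.4802 -0.      1.1739 -1.5916]
150 [ 0.5028  0.4875  1.4802 -0.      1.1739 -2.1152]
[ 0.483   0.5768  1.6765 -0.6932  1.3803  0.7947] 31.7833
```

```bash
python3 - <<'E'
from h import *
import pickle
np.set_printoptions(precision=4,suppress=True)
o={}
for n,P in (("wa",(.557,-.06,.36)),("wb",(.585,.25,.30))):
    move_to(np.array(P),down(np.radians(5)));o[n]=camera_info("wrist");im=capture("wrist");cv2.imwrite(f"pics/{n}.png",im[:,:,::-1]);print(current_clock())
pickle.dump(o,open("ab.pkl","wb"))
pa=proj(o["wa"],[.5568,.0245,.155]);pb=proj(o["wb"],[.591,.3386,.118]);print(pa,pb)
def crop(n,p):
    x,y=np.clip(np.round(p).astype(int)-[80,60],0,[480,360]);print(n,x,y);return cv2.resize(cv2.imread(f"pics/{n}.png")[y:y+120,x:x+160],(400,300),interpolation=cv2.INTER_CUBIC)
sc=cv2.resize(capture("scene")[160:310,250:450],(400,300))[:,:,::-1];sd=cv2.resize(capture("side")[130:280,220:420],(400,300))[:,:,::-1]
cv2.imwrite("pics/z5.png",np.vstack([np.hstack([crop("wa",pa),crop("wb",pb)]),np.hstack([sc,sd])]))
E
```

```text
32.7833
34.0417
[326.3237  98.8559] [333.4123  92.3621]
wa 246 39
wb 253 32
```

View pics/z5.png

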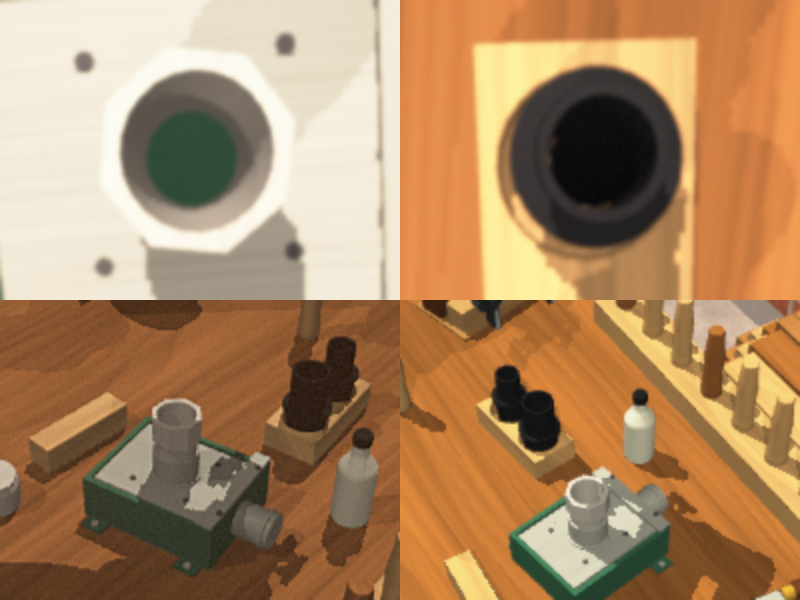

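```bash
python3 - <<'E'
from h import *
import pickle
np.set_printoptions(precision=4,suppress=True)
o=pickle.load(open("ab.pkl","rb"))
M=cast(o["wa"],(325,99.2),.155);K=cast(o["wb"],(333.4,92.8),.118);print("mouth",M,"coupling",K)
T=down(np.radians(5));p=np.array([K[0],K[1],.074])
move_to(p+[0,0,.1],T);line_to(p+[0,0,.03],velocity=.2);line_to(p,velocity=.1);print(current_force(),current_clock())
set_gripper(0.);print(current_opening(),current_force(),current_moment())
line_to(p+[0,0,.18],velocity=.25);print(current_opening(),current_force(),current_moment(),current_clock())
m=(M[:2]+SEAT[:2])/2
g=np.array([*m,.173])
move_to(g+[0,0,.085],T)
line_to(g+[0,0,.035],velocity=.15);line_to(g+[0,0,.012],velocity=.05);print(current_force(),current_clock())
nest.p=g+[0,0,.012];nest(g[2],thr=1.5,maxsteps=24)
print(current_force(),current_moment(),nest.p-g)
cv2.imwrite("pics/s6.png",np.hstack([cv2.resize(capture("scene")[110:260,250:450],(400,300)),cv2.resize(capture("side")[100:250,220:420],(400,300))])[:,:,::-1])
E
```

```text
mouth [0.5558 0.0242 0.155 ] coupling [0.591  0.3383 0.118 ]
[-0.2686 -0.6388 -0.9695] 35.7583
0.45825269907060584 [-0.1032 -0.1036  2.874 ] [-0.0266  0.0582  0.0368]
0.45606289741995526 [-0.7186  0.2695 -1.5633] [-0.0269 -0.0163  0.0437] 37.1167
[ 0.235   0.6073 -0.3674] 39.4083
(np.float64(11.0), np.float64(-0.1), np.float64(0.1), np.float64(-0.4))
(np.float64(10.0), np.float64(0.1), np.float64(0.0), np.float64(-0.7))
(np.float64(9.0), np.float64(-0.6), np.float64(0.4), np.float64(-0.4))
(np.float64(8.0), np.float64(-0.6), np.float64(-0.2), np.float64(-0.5))
(np.float64(7.0), np.float64(-1.3), np.float64(-0.4), np.float64(-0.9))
(np.float64(6.0), np.float64(-2.2), np.float64(-0.8), np.float64(0.3))
(np.float64(5.0), np.float64(-3.1), np.float64(-1.6), np.float64(0.6))
(np.float64(4.0), np.float64(-2.9), np.float64(-1.2), np.float64(0.6))
(np.float64(3.0), np.float64(-4.5), np.float64(-2.0), np.float64(4.1))
(np.float64(2.5), np.float64(-2.3), np.float64(-0.7), np.float64(4.6))
(np.float64(2.0), np.float64(0.1), np.float64(0.6), np.float64(5.9))
43.09
[0.5961 0.9675 4.6718] [0.0844 0.2485 0.0176] [-0.0009 -0.0003  0.002 ]
```

```bash
python3 - <<'E'
from h import *
import pickle
np.set_printoptions(precision=4,suppress=True)
p=nest_p=current_position().copy()
line_to(p+[0,0,.0004],velocity=.01);print(favg())
set_gripper(1.);print(current_opening(),current_force(),current_clock())
line_to(p+[0,0,.13],velocity=.2)
T=down(np.radians(5));move_to(np.array([.557,-.08,.40]),T);sleep(.3)
c=camera_info("wrist");w=capture("wrist");S=camera_info("scene");D=camera_info("side")
s=capture("scene");d=capture("side")
cv2.imwrite("pics/wf.png",w[:,:,::-1])
pw=proj(c,[.555,.0235,.217]);ps=proj(S,[.556,.024,.15]);pd=proj(D,[.556,.024,.15]);print(pw,ps,pd,current_clock())
def crop(im,p,W=120,H=90,out=(400,300)):
    x,y=np.clip(np.round(p).astype(int)-[W//2,H//2],0,[640-W,480-H]);print(x,y);return cv2.resize(im[y:y+H,x:x+W],out,interpolation=cv2.INTER_CUBIC)[:,:,::-1]
cv2.imwrite("pics/zf.png",np.vstack([np.hstack([crop(w,pw,160,120),crop(s,ps,160,120)]),np.hstack([crop(d,pd,160,120),cv2.resize(s,(400,300))[:,:,::-1]])]))
E
```

```text
[ 1.7014  0.6954 -1.635 ]
0.9984247910463345 [0.14   0.183  0.1581] 44.0167
[325.6858  72.8362] [337.1065 217.7243] [313.1211 227.1504] 45.8833
246 13
257 158
233 167
```

```bash
python3 - <<'E'
from h import *
np.set_printoptions(precision=4,suppress=True)
X=np.array([.555,.0235,0]);mids={}
for n in("scene","side"):
    c=camera_info(n);im=capture(n);v=im.max(2)
    x0,y0=(proj(c,X+[0,0,.19])).astype(int)
    m=(v<60).astype(np.uint8);k,l,st,ce=cv2.connectedComponentsWithStats(m)
    L=l[y0,x0] or l[y0-4,x0];print(n,"comp",st[L],ce[L])
    for z in(.165,.17,.19,.21,.217):
        q=proj(c,X+[0,0,z]);xs=np.where(l[int(round(q[1]))]==L)[0];print(z,"pred",q,"mid",(xs.min()+xs.max())/2 if len(xs) else None,len(xs))
    ys=np.where(l[:,int(round(proj(c,X+[0,0,.2])[0]))]==L)[0];print("rows",ys.min() if len(ys) else None,ys.max() if len(ys) else None)
    mids[n]=(c,l==L)
    for z in (.109,.165,.170,.217): print(z,proj(c,X+[0,0,z])[1],end="; ")
    print()
E
```

```text
scene comp [327 192  23  31 537] [338.2607 207.8994]
0.165 pred [336.7404 212.8481] mid 338.0 23
0.17 pred [336.764  211.2306] mid 338.0 23
0.19 pred [336.8596 204.673 ] mid 338.5 16
0.21 pred [336.9573 197.9716] mid 338.5 16
0.217 pred [336.9919 195.5912] mid 338.5 16
rows 192 222
0.109 230.3896946560835; 0.165 212.84806410967823; 0.17 211.2305922507262; 0.217 195.59123376960025; 
side comp [304 206  20  26 377] [313.0186 219.3103]
0.165 pred [312.8214 224.0491] mid 313.5 20
0.17 pred [312.7895 222.9206] mid 313.5 20
0.19 pred [312.6604 218.3501] mid 313.0 17
0.21 pred [312.5287 213.6875] mid 312.5 14
0.217 pred [312.482  212.0333] mid 312.5 14
rows 206 231
0.109 236.31903050551315; 0.165 224.0490915704477; 0.17 222.92055078893054; 0.217 212.03330337494546;
```

```bash
python3 - <<'E'
from plant import *
print(current_clock(),current_force());job_done()
E
```

```text
45.9833 [-1.42330048 -0.16244842  0.30408297]
the job is handed in; nothing more can be done
```

The suction port is made up and handed in at about 46 s, with the gripper open and clear of all the parts. I saw no sign of a failed check.

- **Plate:** I hooked its edge under the lip at about 10° tilt with no contact force. I then lowered it flat until light contact and released it. The next wrist view showed it lying inside the rims.
- **Sleeve:** I laid it on its side, regripped it by the octagon and turned it narrow end down. It met the socket taper at the expected depth with about 6 N. I backed off 0.4 mm and let go. The view afterwards showed it upright, with its mouth within about 1 mm of the expected place.
- **Small coupling:** It touched one side on the way down, with up to about 5 N sideways, so I shifted it about 1 mm. It then seated with about 6 N, roughly 2 mm above my nominal height and near the shallow end of the 44–48 mm range. I backed off 0.4 mm and released it.

**Final checks:** By then I had used up the picture views, so the last check was by numbers on the scene and side images. The coupling's silhouette is upright to within about 1–2°, and its top is within a few mm of the expected height. I did not measure the plate's flatness directly or recheck the other bench items at the end. There were no unexpected contact forces at the points where I read them.

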